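# Stand the long stud in the clamping stand

### The arm

A 6-joint arm with a two-finger parallel gripper is mounted at the origin on the work surface. World frame = base frame: x ahead of the robot, y to its left, z up, the work surface at z = 0. Lengths are in m, angles in rad, forces in N, time in s.
With the tool pointing down it reaches from about 0.35 to 0.85 m from the base axis. Payload 8.1 kg.
Tool frame: the origin (TCP) lies at the centre of the arm's flange, where the gripper is bolted on; the fingertips stand 173 mm ahead of it and the grasp point (between the pads) lies 155 mm ahead of it; z points along the fingers, y is the direction in which the jaws open and shut (so a half turn about z gives the same grasp; the last joint's range is limited). The gripper opens to 85 mm and grips with 20 to 120 N. Pads are 22 mm wide; open, the fingers measure 114 mm over their backs; the gripper's body (76 mm by 85 mm) begins 54 mm behind the grasp point. The pads swing forward as they close: fully open they stand 13 mm farther back than shut.
Start: joints at [-1.199, 0.13, 1.488, -0, 1.523, -0.085], TCP at [0.265, -0.538, 0.405] pointing down, gripper open.
Joint ranges: [-2.96, 2.96], [-0.89, 2.26], [0.02, 2.5], [-1.34, 4.48], [0, 2.73], [-2.66, 2.66]. Speed limits (rad/s): [2.39, 2.39, 2.79, 3.14, 3.14, 3.14].

### API

Orientations are given as a unit quaternion [x, y, z, w].
In Python, from workcell import robot, imaging gives the robot as it stands. The module is installed in compiled form; this text tells all that it offers.
- The arm moves only by the tool carry_out, never from a script. Its argument "increments" is a list of rows, each a list of 6 numbers: the shift along the tool's x, y, z as a fraction of full scale, then the turn, a rotation vector about the tool's x, y, z as a fraction of full scale. A call has 1 to 20 rows; each row is the pose to reach, as a shift and turn from the pose commanded when the call began, along the tool's axes at that moment; what a row does not reach only later rows make up. Full scale, the value 1, is 0.25 m for a shift and 60 degrees for a turn. A row lasts 1/8 s, in which the tool goes at most 62.5 mm and 10.7 degrees, less where a joint would pass 70% of its speed; a pose out of reach is approached as far as the arm can. A call with a number of a shift or a turn outside -1 to 1 is refused whole. A call with a gripper value outside its range is refused whole. "fingers" is the closure in counts, from 0 (fully open) to 255 (shut), set as the call begins (left out, the last holds). The fingers move at their own pace and stop on an object; "grip_force" is the grip in N (left out, the last holds). Time passes only in rows, so rows that repeat a pose let the fingers close. It gives the time, the measured TCP pose, the force and the opening at its end, in the units of the state.
- robot.get_state(): the state, without advancing time (a new reading comes with each control period).
- imaging.grab_frame(name): name is "scene" or "side" or "wrist"; returns a dict with "image" (400x640x3 uint8, red, green, blue), "fx", "fy", "cx", "cy" (pixels), "k1" (the pictures are not rectified: a ray, as slopes to the right and down, at radius r is drawn at 1 + k1 r^2 times it, then the intrinsics apply), "eye" and "attitude" of the camera in the world; the wrist camera has in their place "T_tool_cam" (4x4, takes a point from camera to tool coordinates, whose origin is the TCP and whose axes are the flange's). Camera axes: x right, y down, z forward; pixel columns grow to the right and rows downward; lengths in m; the calibration is good to about 2 mm. A picture is of the moment at which its call begins: read the wrist's pose just before it. There is no depth.
- robot.sign_off(): hands the job in, once; it reports no verdict.
The state is a dict: "time_s": time; "joints": joint angles; "qvel": joint speeds; "joint_efforts": joint torques, N m; "tcp_pos": TCP position; "eef_rot": TCP orientation; "force": force on the tool from outside, world axes, zero at the start; "wrist_torque": the same for the moment, N m; "grip_width": finger opening in m.
Only numpy, scipy, OpenCV 4.12 (cv2) and the standard library are available. Lean on these libraries where they do the work, as an engineer would, in place of code of your own. Each camera call takes 0.05 s, during which the arm holds its last target. There are 200 camera calls.

### The job

Take the longer of the two steel studs out of the sloping rack and stand it upright, lower end down, in one of the two pipe sockets of the clamping stand, lowering it in your grip until it is fully home on the bottom, not dropping it. A broken stub is jammed in the bottom of one socket, so that a stud there stops about halfway: if that happens use the other socket. Only then swing the stand's lever from the robot's side all the way over to clamp, let go, and leave the other stud and the things on the bench where they are.

Things in the scene. Friction and masses are not known exactly. Their poses are not given: they have to be found in the camera images.
- long_stud: Long steel stud (a plain round bar without a head, threaded at both ends): 16 mm diameter, 200 mm long, ends chamfered 3 mm, about 0.3 kg. Origin: centre of its lower end (foot); z runs along it to its upper end. Starts in a rack groove leaning 40 degrees from vertical, upper end away from the robot; the groove carries the first 112 mm from the foot, the rest sticks out free.
- short_stud: The short stud, alike but 130 mm long. It leans in the other groove of the rack, 100 mm beside the long one. Must stay there. Origin and axes as for the long stud.
- rack: Fixed blue sheet-steel rack, base 170 x 190 mm. Origin: centre of its underside. Its two open V grooves rise towards its +x, 50 degrees above level, with their feet at (-50, +50, 30) and (-50, -50, 30) mm and upper ends at about (22, +-50, 116) mm. Which stud lies in which groove varies.
- stand: Fixed steel clamping stand: base plate 120 x 290 x 10 mm with two upright pipe sockets (at y = -80 and 0 mm) and a lever block (y = +110 mm). Origin: underside of the plate, z up, x away from the robot.
- socket_a (a point): Centre of the mouth of the first pipe socket, 70 mm above the bench: outer diameter 28 mm, bore 20 mm, 57 mm deep down to a thin washer when clear; 28 mm deep if the stub is in it. Which socket has the stub varies and is not measured.
- socket_b (a point): Centre of the mouth of the second pipe socket, 80 mm from the first, same size; exactly one of the two is clear.
- lever (a joint): The stand's clamping lever, about 80 mm long, hinged along the stand's y axis: 0 = leaning fully to the stand's -x (open), 1.1 rad = leaning fully to its +x (clamped). It stays where it is left. Starts between 0 and 0.12.
- lever_tip (a point): The tip of the lever, which moves with it.
- spray_can: Black can 56 mm diameter, 170 mm tall, standing beyond the stand; a bystander. Origin: centre of its underside.
- oil_bottle: White bottle 60 mm diameter, 150 mm tall, a bystander. Origin: centre of its underside.
- nut_tin: Open steel tin 90 x 70 x 35 mm, a bystander. Origin: centre of its underside.

How it is judged:
On the way:
1. the long stud stands fully home in a socket (its foot at least 49 mm below the mouth, upright within 6 degrees), still held by the fingers, the lever not yet thrown (below 0.3 rad) (((horizontal distance between long_stud and socket_a below 0.006 m and z of long_stud in the frame of socket_a below -0.049 m) or (horizontal distance between long_stud and socket_b below 0.006 m and z of long_stud in the frame of socket_b below -0.049 m)) and angle between long_stud's own z axis and vertical below 0.105 rad and contact force between the fingers and long_stud above 0.5 N and value of joint lever below 0.3 rad), for 0.1 s.
At the end, for the whole second after the job is handed in: The long stud stands at rest in the clear socket, upright within 6 degrees, its foot at least 49 mm below the mouth and within 6 mm of the socket's axis, and the lever is over beyond 0.95 rad (((horizontal distance between long_stud and socket_a below 0.006 m and z of long_stud in the frame of socket_a below -0.049 m) or (horizontal distance between long_stud and socket_b below 0.006 m and z of long_stud in the frame of socket_b below -0.049 m)) and angle between long_stud's own z axis and vertical below 0.105 rad and linear speed of long_stud below 0.02 m/s and value of joint lever above 0.95 rad); the robot touches nothing.
It fails at once if the lever is thrown (past 0.6 rad) before the stud is home (value of joint lever above 0.6 rad and not ((horizontal distance between long_stud and socket_a below 0.006 m and z of long_stud in the frame of socket_a below -0.049 m) or (horizontal distance between long_stud and socket_b below 0.006 m and z of long_stud in the frame of socket_b below -0.049 m))).
It fails at once if the short stud is moved more than 20 mm (distance of short_stud from where it was at the start of the episode above 0.02 m).
It fails at once if the can, the bottle or the tin is moved more than 30 mm (distance of any of spray_can, oil_bottle, nut_tin from where it was at the start of the episode above 0.03 m).
It also fails if it takes over 54 s, if anything falls off the work surface, if the arm or the gripper's body presses on something with over 40 N, if the wrist force passes 120 N, or if a joint passes its speed limit or range.

## Working session

There is one attempt and no reset: what is moved stays moved. The work goes in short steps, Python scripts to look and compute and a tool call to move; the robot and the scene stay as the last step left them, time stands still between calls to the robot, and variables do not carry over. Pictures are saved under pics/ and viewed, about 8 in all and at most 12, crops included, and the job is handed in when it is done.

Besides the shell and the picture viewer there is one more tool, called after "Emit:" by a JSON object that holds its "name" and its "arguments", one argument or row to a line. carry_out: Moves the arm, as the interface text tells. Its arguments: {"type":"object","properties":{"increments":{"type":"array"},"fingers":{"type":"number"},"grip_force":{"type":"number"}},"required":["increments"]}

```bash
mkdir -p pics; python3 - <<'E'
from workcell import robot, imaging
import cv2,pickle
print(robot.get_state())
for n in ("scene","side"):
    f=imaging.grab_frame(n); cv2.imwrite(f"pics/{n}0.png",f["image"][:,:,::-1]); pickle.dump(f,open(f"{n}.pkl","wb"))
    print(n,{k:v for k,v in f.items() if k!="image"})
f=imaging.grab_frame("wrist");cv2.imwrite("pics/wrist0.png",f["image"][:,:,::-1]);print({k:v for k,v in f.items() if k!="image"})
E
```

```text
{'time_s': 0.0, 'joints': array([-1.19941970e+00,  1.31142810e-01,  1.48926860e+00, -1.24088916e-05,
        1.52296196e+00, -8.53695186e-02]), 'qvel': array([ 0.0004419 , -0.00062343, -0.00037246, -0.00021339, -0.00155958,
        0.00125799]), 'joint_efforts': array([ 5.49596207e-04, -5.69404328e+01, -5.00543797e+01, -1.53887404e-04,
        1.46918610e-02, -6.08705491e-06]), 'tcp_pos': array([ 0.26457172, -0.5382713 ,  0.40366096]), 'eef_rot': array([ 9.74035555e-01,  2.26393343e-01, -1.33024758e-04, -8.80387061e-04]), 'force': array([-0.59982513, -0.26037298, -0.26771225]), 'wrist_torque': array([ 0.01179638,  0.00494604, -0.05562668]), 'grip_width': 0.08524602720301916}
scene {'fx': 429.10830786151405, 'fy': 429.10830786151405, 'cx': 319.52947646018856, 'cy': 207.57964720369216, 'k1': -0.03163179185213128, 'eye': array([ 1.17713888, -0.45333709,  0.7542984 ]), 'attitude': array([ 0.82743647,  0.39844508, -0.16222058, -0.36093612])}
side {'fx': 367.3893805133626, 'fy': 367.3893805133626, 'cx': 323.8437401956145, 'cy': 199.98174936757223, 'k1': -0.06532905249399175, 'eye': array([0.15763737, 0.53179556, 0.61449411]), 'attitude': array([-0.32651305,  0.83052728, -0.42430402,  0.15355704])}
{'fx': 338.958962252263, 'fy': 338.958962252263, 'cx': 318.7929575547951, 'cy': 193.369826772622, 'k1': -0.05885125251576324, 'T_tool_cam': array([[-1.84621365e-04, -9.58077445e-01, -2.86509294e-01,
         7.26238705e-02],
       [ 9.99998812e-01,  2.61619425e-04, -1.51922756e-03,
        -8.90689786e-04],
       [ 1.53049405e-03, -2.86509234e-01,  9.58076258e-01,
         3.07897261e-02],
       [ 0.00000000e+00,  0.00000000e+00,  0.00000000e+00,
         1.00000000e+00]])}
```

View pics/scene0.png

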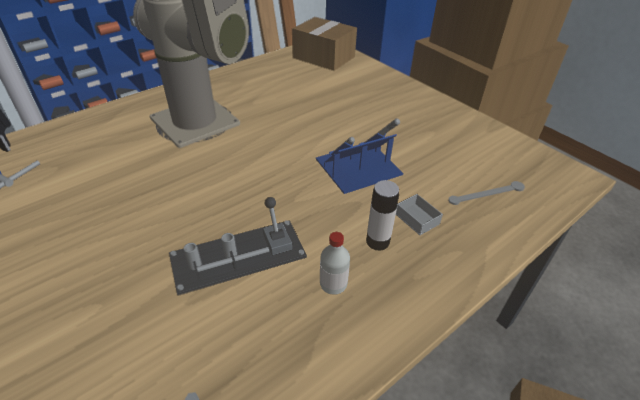

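View pics/side0.png

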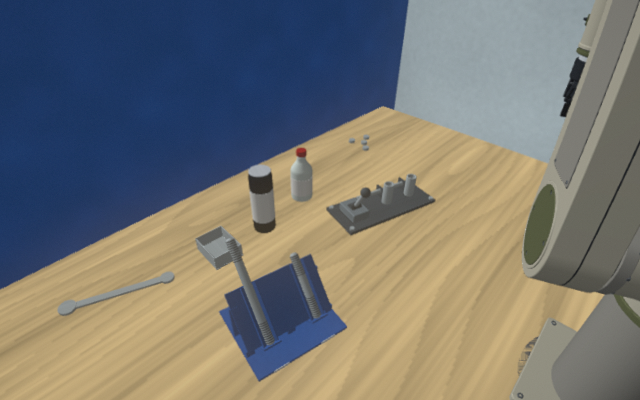

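The scene view shows the stand at about (237,257), with its lever knob at (270,203). The rack is at (360,165), the bottle at (335,265), the can at (381,215) and the tin at (418,214). In the side view the long stud is in the left groove, from (268,345) to (231,239), and the short one runs from (316,317) to (294,255). I'll enlarge both.

```bash
cat > h.py <<'E'
import numpy as np, cv2
from scipy.spatial.transform import Rotation as R
def cam(f,st=None):
    if "eye" in f: return np.array(f["eye"]),R.from_quat(f["attitude"]).as_matrix()
    T=np.eye(4);T[:3,:3]=R.from_quat(st["eef_rot"]).as_matrix();T[:3,3]=st["tcp_pos"];T=T@f["T_tool_cam"]
    return T[:3,3],T[:3,:3]
def K(f): return np.array([[f["fx"],0,f["cx"]],[0,f["fy"],f["cy"]],[0,0,1.]]),np.array([f["k1"],0,0,0])
def proj(f,P,st=None):
    e,M=cam(f,st);k,d=K(f)
    return cv2.projectPoints(((np.atleast_2d(P)-e)@M).reshape(-1,1,3),np.zeros(3),np.zeros(3),k,d)[0].reshape(-1,2)
def ray(f,uv,st=None):
    e,M=cam(f,st);k,d=K(f)
    p=cv2.undistortPoints(np.array(uv,float).reshape(-1,1,2),k,d).reshape(-1,2)
    v=np.c_[p,np.ones(len(p))]@M.T
    return e,v
def onz(f,uv,z,st=None):
    e,v=ray(f,uv,st);z=np.broadcast_to(z,len(v));return e+v*((z-e[2])/v[:,2])[:,None]
E
python3 - <<'E'
import cv2
a=cv2.imread("pics/scene0.png")[110:300,160:420];cv2.imwrite("pics/sc1.png",cv2.resize(a,None,fx=3,fy=3,interpolation=cv2.INTER_CUBIC))
a=cv2.imread("pics/side0.png")[160:380,200:440];cv2.imwrite("pics/si1.png",cv2.resize(a,None,fx=2.7,fy=2.7,interpolation=cv2.INTER_CUBIC))
E
```

```text
(no output)
```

View pics/sc1.png

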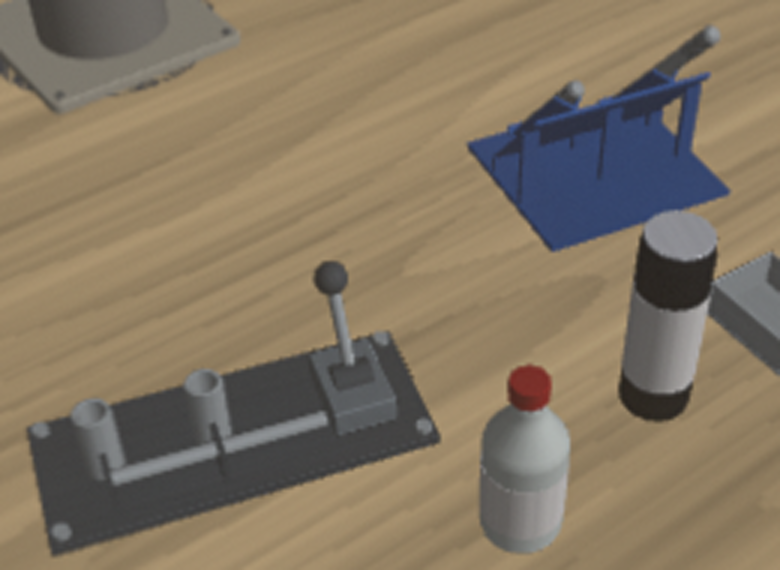

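View pics/si1.png

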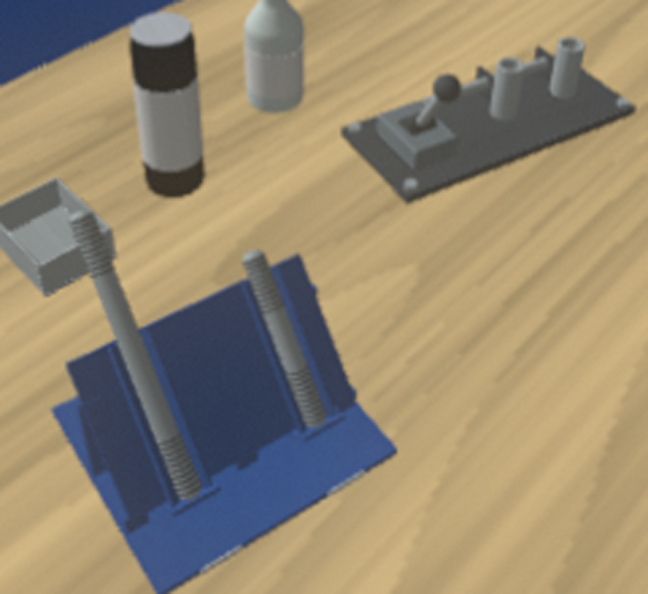

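```bash
cat > fit.py <<'E'
from h import *; import pickle
from scipy.optimize import least_squares
sc=pickle.load(open("scene.pkl","rb"));si=pickle.load(open("side.pkl","rb"))
S=lambda p:(160+np.array(p,float)[0]/3,110+np.array(p,float)[1]/3); D=lambda p:(200+p[0]/2.7,160+p[1]/2.7)
def tri(a,b):
    A=[];y=[]
    for f,p in((sc,S(a)),(si,D(b))):
        e,v=ray(f,[p]);v=v[0]/np.linalg.norm(v);Q=np.eye(3)-np.outer(v,v);A.append(Q);y.append(Q@e)
    x=np.linalg.lstsq(np.vstack(A),np.hstack(y),rcond=None)[0]
    return x,[proj(sc,x)[0]-S(a),proj(si,x)[0]-D(b)]
def fit(obs,x0):
    def w(x,P): c,s=np.cos(x[2]),np.sin(x[2]);P=np.array(P)/1000;return np.c_[x[0]+c*P[:,0]-s*P[:,1],x[1]+s*P[:,0]+c*P[:,1],P[:,2]]
    def r(x): return np.concatenate([(proj(f,w(x,[P]))[0]-p) for f,P,p in obs])
    s=least_squares(r,x0,loss="soft_l1");return s.x,r(s.x).reshape(-1,2),w
ob=[(sc,(60,-145,0),S((52,552))),(sc,(60,145,0),S((438,440))),(sc,(-60,-145,10),S((28,430))),(sc,(-60,145,10),S((388,332))),
(sc,(0,-80,70),S((91,412))),(sc,(0,0,70),S((203,383))),(si,(60,145,10),D((342,130))),(si,(-60,145,0),D((410,202))),(si,(-60,-145,10),D((635,107))),
(si,(0,0,70),D((509,65))),(si,(0,-80,70),D((570,46)))]
x,r,w=fit(ob,[.6,-.3,0]);print("stand",x.round(4),np.degrees(x[2]));print(r.round(1).tolist());print("A,B",w(x,[(0,-80,70),(0,0,70)]).round(4).tolist())
rb=[(sc,(-85,-95,0),S((470,147))),(sc,(85,-95,0),S((553,249))),(sc,(85,95,0),S((730,191))),(si,(-85,95,0),D((160,595))),(si,(-85,-95,0),D((396,452))),(si,(85,95,0),D((53,408)))]
x,r,w=fit(rb,[.4,.2,0]);print("rack",x.round(4),np.degrees(x[2]));print(r.round(1).tolist());print("foot,top",w(x,[(-50,50,30),(78.6,50,183.2)]).round(4).tolist())
for n,a,b in(("long top",(711,35),(80,216)),("short top",(573,90),(254,256)),("ball",(331,278),(446,88))):
    t=tri(a,b);print(n,t[0].round(4),np.round(t[1],1).tolist())
for n,p in(("bottle",(522,530)),("can",(656,400)),("bottle top",)) if 0 else (("bottle",(522,530)),("can",(656,400))): print(n,onz(sc,[S(p)],0).round(3))
E
python3 fit.py
```

```text
stand [ 0.5755 -0.1902 -0.2922] -16.743969122542637
[[-1.3, 2.0], [-0.6, 0.6], [-2.6, -1.1], [-1.5, -1.2], [5.4, -2.0], [5.1, -2.4], [0.2, -1.8], [-0.2, 0.1], [0.7, -1.3], [-3.2, 0.3], [-3.2, -0.5]]
A,B [[0.5524, -0.2668, 0.07], [0.5755, -0.1902, 0.07]]
rack [ 0.5024  0.2554 -0.218 ] -12.489991114937492
[[-1.3, -0.1], [-0.7, 1.0], [-0.5, 1.1], [-0.7, 0.3], [-0.1, -0.4], [-0.6, 1.0]]
foot,top [[0.4644, 0.315, 0.03], [0.5899, 0.2872, 0.1832]]
long top [0.5876 0.2882 0.1791] [[-0.1, 0.0], [-0.1, -0.0]]
short top [0.5209 0.1989 0.1249] [[0.0, 0.0], [0.0, -0.0]]
ball [ 0.5672 -0.0848  0.1004] [[-0.1, -0.0], [-0.1, 0.0]]
bottle [[ 0.777 -0.07   0.   ]]
can [[0.748 0.094 0.   ]]
```

```bash
cat >> fit.py <<'E'
print("---")
A=tri((91,412),(570,46));B=tri((203,383),(509,65));print(A[0].round(4),np.round(A[1],1).tolist(),B[0].round(4),np.round(B[1],1).tolist())
x,r,w=fit(ob[:4]+ob[6:9],[.6,-.3,-.3]);print("stand",x.round(4));print(r.round(1).tolist())
c,s=np.cos(x[2]),np.sin(x[2])
for P in (A[0],B[0],tri((331,278),(446,88))[0]):d=P[:2]-x[:2];print("local",(c*d[0]+s*d[1]).round(4),(-s*d[0]+c*d[1]).round(4))
E
python3 fit.py | sed -n '/---/,$p'
```

```text
---
[ 0.5473 -0.2772  0.066 ] [[0.1, 0.1], [0.1, -0.0]] [ 0.5723 -0.2014  0.067 ] [[0.0, 0.0], [0.0, -0.0]]
stand [ 0.5751 -0.187  -0.2945]
[[-0.0, 1.0], [0.4, -0.0], [-1.2, -2.0], [-0.4, -1.8], [-0.5, -1.3], [-1.0, 0.7], [0.3, -0.7]]
local -0.0005 -0.0945
local 0.0014 -0.0146
local -0.0372 0.0955
```

```bash
cat > plan.py <<'E'
from h import *; import sys
from workcell import robot
def tool(az,th):
    a,t=np.radians([az,th]);z=np.array([np.sin(t)*np.cos(a),np.sin(t)*np.sin(a),-np.cos(t)]);x=np.array([np.cos(t)*np.cos(a),np.cos(t)*np.sin(a),np.sin(t)])
    return np.c_[x,np.cross(z,x),z]
def inc(G,M,st=None):
    st=st or robot.get_state();R0=R.from_quat(st["eef_rot"]).as_matrix()
    T=np.array(G)-.155*M[:,2]
    return np.r_[R0.T@(T-st["tcp_pos"])/.25, R.from_matrix(R0.T@M).as_rotvec()/np.radians(60)]
if __name__=="__main__":
    x,y,z,az,th=map(float,sys.argv[1:6]);st=robot.get_state()
    print(inc((x,y,z),tool(az,th),st).round(4).tolist())
    M0=R.from_quat(st["eef_rot"]).as_matrix();print("t",st["time_s"],"G",(st["tcp_pos"]+.155*M0[:,2]).round(4),"q",st["joints"].round(2),"F",st["force"].round(1),"w",st["grip_width"])
E
python3 plan.py .555 .295 .27 -12.5 5
```

```text
[2.4706, -2.513, -0.0781, -0.0296, 0.0805, 0.6441]
t 0.15 G [ 0.2645 -0.5381  0.2488] q [-1.2   0.13  1.49 -0.    1.52 -0.09] F [0.6 0.1 0.5] w 0.08525450562640191
```

Emit:
{"name": "carry_out", "arguments": {
  "increments": [
    [0.83, -0.84, -0.03, 0, 0, 0],
    [0.83, -0.84, -0.03, 0, 0, 0],
    [0.83, -0.84, -0.03, 0, 0, 0],
    [0.83, -0.84, -0.03, 0, 0, 0],
    [0.83, -0.84, -0.03, 0, 0, 0],
    [0.83, -0.84, -0.03, 0, 0, 0]
  ],
  "fingers": 0,
  "grip_force": 80
}}

```text
time_s: 0.9
tcp_pos: [0.359, -0.256, 0.4123]
eef_rot: [0.974, 0.228, 0.0, -0.0]
force: [-0.2, 0.0, 0.4]
grip_width: 0.0849
```

Emit:
{"name": "carry_out", "arguments": {
  "increments": [
    [0.83, -0.84, -0.03, 0, 0, 0],
    [0.83, -0.84, -0.03, 0, 0, 0],
    [0.83, -0.84, -0.03, 0, 0, 0],
    [0.83, -0.84, -0.03, 0, 0, 0],
    [0.83, -0.84, -0.03, 0, 0, 0],
    [0.83, -0.84, -0.03, 0, 0, 0]
  ]
}}

```text
time_s: 1.65
tcp_pos: [0.4525, 0.0234, 0.4194]
eef_rot: [0.974, 0.228, -0.0, -0.0]
force: [-0.6, -0.7, 0.3]
grip_width: 0.0858
```

```bash
python3 plan.py .555 .295 .27 -12.5 5
```

```text
[0.8081, -0.8249, -0.0197, -0.0287, 0.0805, 0.6478]
t 1.65 G [0.4524 0.0234 0.2644] q [-0.06 -0.28  1.85  0.    1.57  1.05] F [-0.6 -0.7  0.3] w 0.08575781698835884
```

Emit:
{"name": "carry_out", "arguments": {
  "increments": [
    [0.808, -0.825, -0.02, -0.029, 0.08, 0.648],
    [0.808, -0.825, -0.02, -0.029, 0.08, 0.648],
    [0.808, -0.825, -0.02, -0.029, 0.08, 0.648],
    [0.808, -0.825, -0.02, -0.029, 0.08, 0.648],
    [0.808, -0.825, -0.02, -0.029, 0.08, 0.648],
    [0.808, -0.825, -0.02, -0.029, 0.08, 0.648],
    [0.808, -0.825, -0.02, -0.029, 0.08, 0.648],
    [0.808, -0.825, -0.02, -0.029, 0.08, 0.648],
    [0.808, -0.825, -0.02, -0.029, 0.08, 0.648]
  ]
}}

```text
time_s: 2.78
tcp_pos: [0.5424, 0.2943, 0.4254]
eef_rot: [0.993, -0.112, 0.044, 0.005]
force: [-0.1, -0.2, -0.0]
grip_width: 0.0855
```

```bash
python3 - <<'E'
from h import *; from workcell import robot,imaging; import pickle
st=robot.get_state();f=imaging.grab_frame("wrist");pickle.dump((st,f),open("w1.pkl","wb"))
cv2.imwrite("pics/w1.png",f["image"][:,:,::-1].copy())
print(st["tcp_pos"],st["joints"].round(2))
foot=np.array([.4644,.315,.03]);d=np.array([.6428*.9763,-.6428*.2164,.766])
print(proj(f,[foot+s*d for s in(0,.05,.1,.15,.2)],st).round(1).tolist())
E
python3 plan.py .555 .295 .27 -12.5 5
```

```text
[0.54236692 0.29429656 0.42539115] [ 0.43  0.14  1.45 -0.05  1.49  2.23]
[[317.0, 259.4], [316.6, 244.9], [316.0, 226.1], [315.3, 200.9], [314.3, 165.6]]
[-0.0052, -0.0126, 0.0034, 0.0006, -0.001, -0.0052]
t 2.825 G [0.5556 0.2915 0.271 ] q [ 0.43  0.14  1.45 -0.05  1.49  2.23] F [ 0.7 -0.5  0.5] w 0.08548460053316166
```

View pics/w1.png

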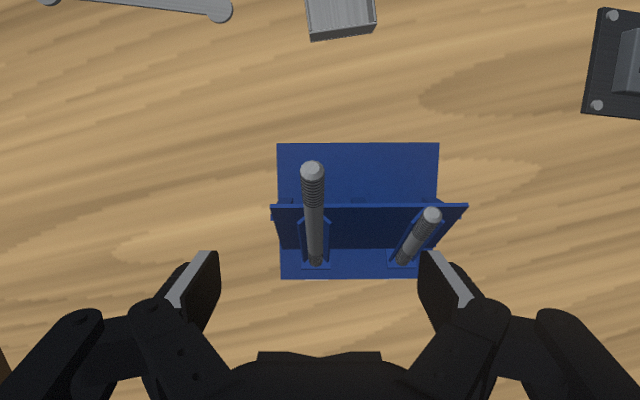

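```bash
python3 plan.py .555 .296 .142 -12.5 5
```

```text
[-0.0512, -0.0166, 0.5134, 0.0006, -0.001, -0.0052]
t 2.825 G [0.5556 0.2915 0.271 ] q [ 0.43  0.14  1.45 -0.05  1.49  2.23] F [ 0.7 -0.5  0.5] w 0.08548460053316166
```

Emit:
{"name": "carry_out", "arguments": {
  "increments": [
    [-0.02, -0.0166, 0.2, 0, 0, -0.005],
    [-0.035, -0.0166, 0.35, 0, 0, -0.005],
    [-0.045, -0.0166, 0.45, 0, 0, -0.005],
    [-0.051, -0.0166, 0.513, 0, 0, -0.005],
    [-0.051, -0.0166, 0.513, 0, 0, -0.005],
    [-0.051, -0.0166, 0.513, 0, 0, -0.005],
    [-0.051, -0.0166, 0.513, 0, 0, -0.005]
  ]
}}

```text
time_s: 3.7
tcp_pos: [0.5422, 0.3002, 0.2976]
eef_rot: [0.993, -0.108, 0.045, 0.005]
force: [-1.1, -0.2, -0.1]
grip_width: 0.0854
```

```bash
python3 plan.py .555 .296 .142 -12.5 5; python3 - <<'E'
from h import *; from workcell import robot,imaging
st=robot.get_state();f=imaging.grab_frame("wrist")
cv2.imwrite("pics/w2.png",f["image"][:,:,::-1].copy())
E
```

```text
[-0.0008, 0.0054, 0.0047, -0.0006, -0.0022, 0.001]
t 3.7 G [0.5557 0.2973 0.1432] q [ 0.44  0.22  1.59 -0.06  1.26  2.24] F [-1.1 -0.2 -0.1] w 0.08539711253046545
```

View pics/w2.png

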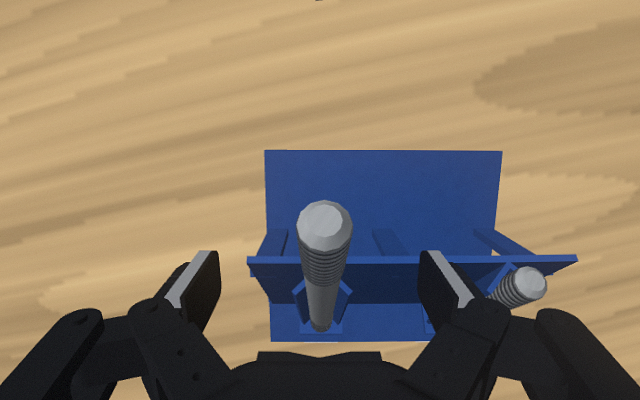

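Both fingers straddle the stud: pads at u≈205 and 440, stud at about 322. The correction needed is only about 1 mm, so I'll close.

Emit:
{"name": "carry_out", "arguments": {
  "increments": [
    [0, 0.0054, 0.004, 0, 0, 0],
    [0, 0.0054, 0.004, 0, 0, 0],
    [0, 0.0054, 0.004, 0, 0, 0],
    [0, 0.0054, 0.004, 0, 0, 0],
    [0, 0.0054, 0.004, 0, 0, 0],
    [0, 0.0054, 0.004, 0, 0, 0],
    [0, 0.0054, 0.004, 0, 0, 0],
    [0, 0.0054, 0.004, 0, 0, 0]
  ],
  "fingers": 255,
  "grip_force": 90
}}

```text
time_s: 4.75
tcp_pos: [0.5415, 0.2989, 0.295]
eef_rot: [0.993, -0.108, 0.044, 0.005]
force: [0.3, 3.3, 1.0]
grip_width: 0.0138
```

```bash
python3 plan.py .53 .301 .32 -12.5 5
```

```text
[-0.0374, 0.0019, -0.7235, 0.0004, -0.0004, 0.0012]
t 4.75 G [0.5547 0.2959 0.1406] q [ 0.44  0.22  1.59 -0.06  1.26  2.24] F [0.3 3.3 1. ] w 0.013777437787214065
```

Emit:
{"name": "carry_out", "arguments": {
  "increments": [
    [-0.01, 0, -0.1, 0, 0, 0],
    [-0.02, 0, -0.25, 0, 0, 0],
    [-0.03, 0, -0.45, 0, 0, 0],
    [-0.037, 0, -0.65, 0, 0, 0],
    [-0.037, 0, -0.72, 0, 0, 0],
    [-0.037, 0, -0.72, 0, 0, 0],
    [-0.037, 0, -0.72, 0, 0, 0]
  ]
}}

```text
time_s: 5.62
tcp_pos: [0.517, 0.304, 0.4699]
eef_rot: [0.993, -0.108, 0.041, 0.007]
force: [-0.7, -0.5, -3.6]
grip_width: 0.0136
```

```bash
python3 plan.py .572 -.20 .34 -17 45; python3 - <<'E'
from h import *; from workcell import robot,imaging
f=imaging.grab_frame("side");w=imaging.grab_frame("wrist")
cv2.imwrite("pics/s3.png",np.hstack([cv2.resize(f["image"],(400,250)),cv2.resize(w["image"],(400,250))])[:,:,::-1])
E
```

```text
[0.2041, 1.8858, 0.1067, -0.0288, 0.6696, 0.072]
t 5.625 G [0.5295 0.3005 0.3154] q [ 0.46  0.08  1.42 -0.06  1.57  2.25] F [-0.7 -0.5 -3.6] w 0.0136012901014029
```

View pics/s3.png

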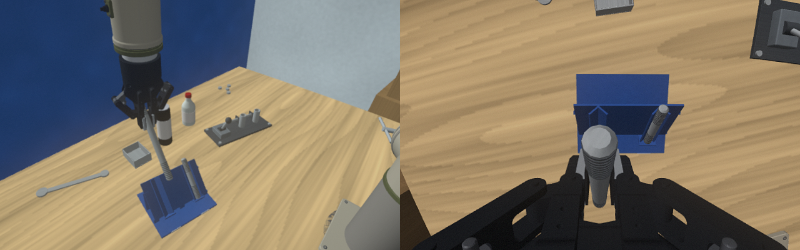

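```bash
python3 plan.py .501 -.222 .26 -17 5
```

```text
[0.3164, 2.063, 0.2588, -0.0024, 0.0033, 0.076]
t 5.725 G [0.5295 0.3005 0.3156] q [ 0.46  0.08  1.42 -0.06  1.57  2.25] F [-0.2 -0.9 -4.3] w 0.013991869044326284
```

Emit:
{"name": "carry_out", "arguments": {
  "increments": [
    [0, 0.1, 0, 0, 0, 0],
    [0.03, 0.25, 0, 0, 0, 0.02],
    [0.06, 0.45, 0, 0, 0, 0.03],
    [0.1, 0.65, 0, 0, 0, 0.04],
    [0.14, 0.85, 0, 0, 0, 0.05],
    [0.16, 0.98, 0, 0, 0, 0.05]
  ]
}}

```text
time_s: 6.48
tcp_pos: [0.5029, 0.0542, 0.4755]
eef_rot: [0.99, -0.135, 0.042, 0.005]
force: [0.9, 0.9, -2.6]
grip_width: 0.0138
```

Emit:
{"name": "carry_out", "arguments": {
  "increments": [
    [0.03, 0.2, 0.03, 0, 0, 0.02],
    [0.06, 0.4, 0.08, 0, 0, 0.026],
    [0.1, 0.6, 0.12, 0, 0, 0.026],
    [0.12, 0.8, 0.18, 0, 0, 0.026],
    [0.14, 0.97, 0.24, 0, 0, 0.026],
    [0.15, 1.0, 0.258, 0, 0, 0.026],
    [0.15, 1.0, 0.258, 0, 0, 0.026],
    [0.15, 1.0, 0.258, 0, 0, 0.026]
  ]
}}

```text
time_s: 7.48
tcp_pos: [0.4786, -0.1949, 0.4154]
eef_rot: [0.988, -0.147, 0.044, 0.003]
force: [-0.3, -0.3, -2.6]
grip_width: 0.0138
```

```bash
python3 plan.py .501 -.222 .26 -17 5; python3 - <<'E'
from h import *; from workcell import robot,imaging; import pickle
st=robot.get_state();f=imaging.grab_frame("wrist");pickle.dump((st,f),open("w4.pkl","wb"))
p=proj(f,[(.5473,-.2772,.07),(.5723,-.2014,.07)],st);print(p)
c=p.mean(0).astype(int);x0,y0=c[0]-80,max(0,c[1]-60);print(x0,y0)
cv2.imwrite("pics/w4.png",cv2.resize(f["image"][y0:y0+120,x0:x0+160,::-1],None,fx=5,fy=5,interpolation=cv2.INTER_CUBIC))
E
```

```text
[0.0629, 0.0777, 0.0088, -0.006, 0.0001, 0.0009]
t 7.475 G [ 0.4917 -0.1979  0.2609] q [-0.49 -0.15  1.75  0.02  1.46  1.37] F [-0.3 -0.3 -2.6] w 0.01379587356116341
[[385.61310407 106.66979268]
 [299.11333164 104.46187443]]
262 45
```

View pics/w4.png

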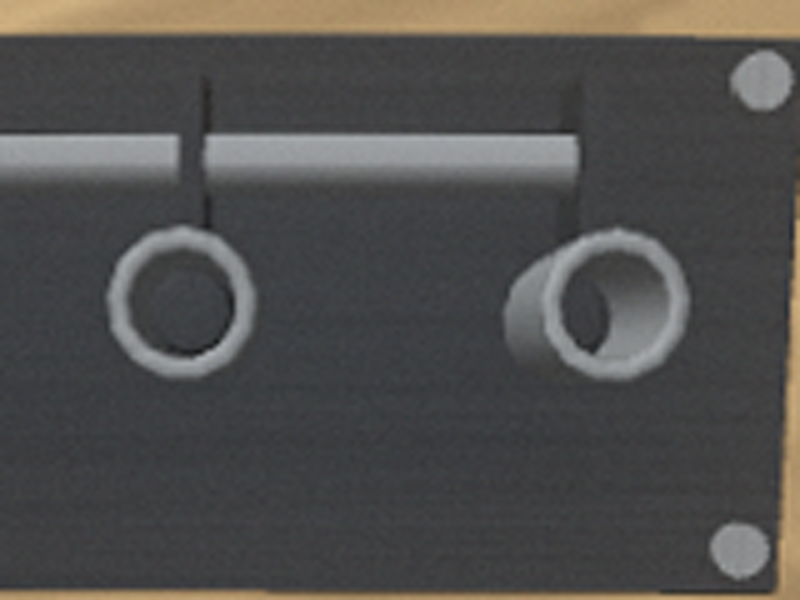

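```bash
python3 - <<'E'
from h import *; import pickle
st,f=pickle.load(open("w4.pkl","rb"))
o=np.array([(298.4,105.6),(385,105.8)]);P=onz(f,o,.07,st);print(P.round(4))
t=np.linspace(0,2*np.pi,200)
for i in(0,1):
  for z in(.07,.042,.013):
    c=np.c_[P[i,0]+.01*np.cos(t),P[i,1]+.01*np.sin(t),0*t+z];q=(proj(f,c,st)-[262,45])*5
    print(i,z,"u",q[:,0].min().round(),q[:,0].max().round(),"v",q[:,1].min().round(),q[:,1].max().round())
g=cv2.cvtColor(f["image"],cv2.COLOR_RGB2GRAY)
print(g[106,366:402]);print(g[106,283:315]);print(g[92:122,298])
E
python3 plan.py .501 -.24 .3 -17 5
```

```text
[[ 0.5715 -0.2005  0.07  ]
 [ 0.5482 -0.2769  0.07  ]]
0 0.07 u 128.0 236.0 v 247.0 358.0
0 0.042 u 141.0 241.0 v 259.0 361.0
0 0.013 u 153.0 245.0 v 269.0 363.0
1 0.07 u 561.0 669.0 v 248.0 359.0
1 0.042 u 539.0 639.0 v 260.0 362.0
1 0.013 u 521.0 612.0 v 270.0 364.0
[117 119 118 120 132 154 147 130  70  63  62  66  60  61  66  62  55  69
 103 101 103 105 103 108 108 108 109 112 109 120 155 153 131 104  60  61]
[ 83 126 147 142 105  65  63  63  65  65  68  65  65  65  64  67  65  66
  67  66  66  62  63  63  56  41 132 151 137 121  78  62]
[153 134  94  62  63  64  63  68  70  65  69  64  66  64  67  65  64  66
  64  68  62  67  57  39  92 159 152 134  93  64]
[0.0975, 0.1461, -0.1479, -0.0058, -0.0005, 0.0013]
t 7.525 G [ 0.4919 -0.1978  0.2613] q [-0.49 -0.15  1.75  0.02  1.46  1.37] F [-0.  -0.2 -2.4] w 0.013442753327701262
```

```bash
python3 plan.py .548 -.277 .245 -17 45
```

```text
[-0.0983, 0.2347, 0.2351, -0.0061, 0.6662, -0.0008]
t 7.525 G [ 0.4919 -0.1978  0.2613] q [-0.49 -0.15  1.75  0.02  1.46  1.37] F [-0.  -0.2 -2.4] w 0.013442753327701262
```

Emit:
{"name": "carry_out", "arguments": {
  "increments": [
    [-0.012, 0.03, 0.029, -0.001, 0.083, 0],
    [-0.025, 0.06, 0.059, -0.002, 0.167, 0],
    [-0.037, 0.09, 0.088, -0.002, 0.25, 0],
    [-0.049, 0.12, 0.118, -0.003, 0.333, 0],
    [-0.061, 0.147, 0.147, -0.004, 0.416, 0],
    [-0.074, 0.176, 0.176, -0.005, 0.5, 0],
    [-0.086, 0.205, 0.206, -0.005, 0.583, 0],
    [-0.098, 0.235, 0.235, -0.006, 0.666, -0.001],
    [-0.098, 0.235, 0.235, -0.006, 0.666, -0.001],
    [-0.098, 0.235, 0.235, -0.006, 0.666, -0.001]
  ]
}}

```text
time_s: 8.78
tcp_pos: [0.4431, -0.2455, 0.355]
eef_rot: [0.914, -0.137, 0.378, 0.057]
force: [-0.0, -0.3, -2.3]
grip_width: 0.0138
```

```bash
python3 plan.py .548 -.277 .245 -17 45; python3 - <<'E'
from h import *; from workcell import robot,imaging; import pickle
im=[]
for n in("scene","side"):
    f=imaging.grab_frame(n);pickle.dump(f,open(n+"5.pkl","wb"))
    p=proj(f,[(.548,-.277,.12)])[0];x0,y0=int(p[0])-40,int(p[1])-60;print(n,x0,y0)
    im.append(cv2.resize(f["image"][y0:y0+120,x0:x0+80,::-1],None,fx=5,fy=5,interpolation=cv2.INTER_CUBIC))
cv2.imwrite("pics/p5.png",np.hstack(im))
E
```

```text
[-0.0013, -0.002, 0.0009, 0.0003, 0.0018, 0.0]
t 8.775 G [ 0.5477 -0.2775  0.2452] q [-0.72 -0.45  2.2   0.46  0.71  0.9 ] F [-0.  -0.3 -2.3] w 0.013810527424256239
scene 145 169
side 374 100
```

View pics/p5.png

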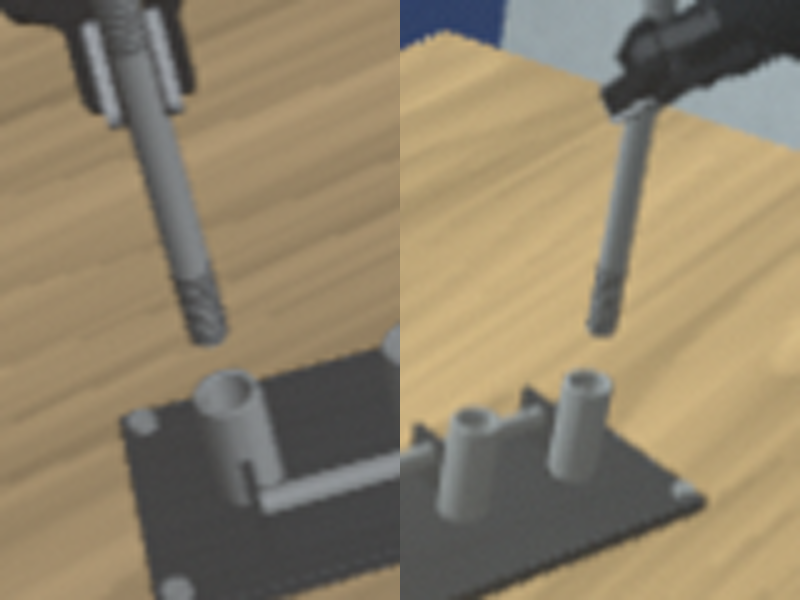

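```bash
cat > stud.py <<'E'
from h import *; import pickle
from scipy.optimize import least_squares
def meas(fr,ref,rows,G,foot=None):
    """fr: frames; fit stud line (point at G z + direction) from centre columns; rows: fraction range along stud from foot"""
    obs=[]
    for f,r,(x0,y0) in zip(fr,ref,rows):
        d=np.abs(f["image"].astype(int)-r["image"]).max(2)>14
        pts=[]
        # search around predicted vertical stud
        for s in np.arange(.008,.115,.004):
            p=proj(f,[(G[0],G[1],G[2]-.145+s)])[0];v=int(round(p[1]));u=int(round(p[0]))
            w=np.flatnonzero(d[v,u-12:u+13])+u-12
            if 4<=len(w)<=14 and w[-1]-w[0]<14: pts.append(((w[0]+w[-1])/2,v))
        obs.append(np.array(pts))
    def res(x):
        out=[]
        for f,o in zip(fr,obs):
            z=np.linspace(-.15,-.02,30);P=np.c_[G[0]+x[0]+x[2]*z,G[1]+x[1]+x[3]*z,G[2]+z];q=proj(f,P);i=np.argsort(q[:,1])
            out.append(o[:,0]-np.interp(o[:,1],q[i,1],q[i,0]))
        return np.concatenate(out)
    s=least_squares(res,np.zeros(4),loss="soft_l1");return s.x,np.abs(s.fun).mean(),[len(o) for o in obs]
if __name__=="__main__":
    fr=[pickle.load(open(n+"5.pkl","rb")) for n in("scene","side")];ref=[pickle.load(open(n+".pkl","rb")) for n in("scene","side")]
    G=(.5477,-.2775,.2452)
    x,e,n=meas(fr,ref,[(0,0)]*2,G);print(x.round(4),e,n,"tilt deg",np.degrees(x[2:]).round(2))
    print("foot xy",(G[0]+x[0]-.145*x[2]).round(4),(G[1]+x[1]-.145*x[3]).round(4))
E
python3 stud.py
```

```text
[-0.0004 -0.0016  0.0022 -0.0011] 0.1833365497664453 [27, 27] tilt deg [ 0.13 -0.06]
foot xy 0.547 -0.2789
```

```bash
python3 plan.py .5482 -.2762 .225 -17 45;python3 plan.py .5482 -.2762 .195 -17 45
```

```text
[-0.0595, -0.006, 0.0574, 0.0005, 0.0009, 0.0004]
t 8.875 G [ 0.548  -0.2778  0.2456] q [-0.72 -0.45  2.2   0.46  0.71  0.9 ] F [-0.2 -0.5 -3.1] w 0.014011363419721591
[-0.1442, -0.0061, 0.1423, 0.0005, 0.0009, 0.0004]
t 8.875 G [ 0.548  -0.2778  0.2456] q [-0.72 -0.45  2.2   0.46  0.71  0.9 ] F [-0.2 -0.5 -3.1] w 0.014011363419721591
```

Emit:
{"name": "carry_out", "arguments": {
  "increments": [
    [-0.03, -0.006, 0.028, 0, 0, 0],
    [-0.0595, -0.006, 0.0575, 0, 0, 0],
    [-0.0595, -0.006, 0.0575, 0, 0, 0],
    [-0.08, -0.006, 0.078, 0, 0, 0],
    [-0.1, -0.006, 0.098, 0, 0, 0],
    [-0.12, -0.006, 0.118, 0, 0, 0],
    [-0.144, -0.006, 0.142, 0, 0, 0],
    [-0.144, -0.006, 0.142, 0, 0, 0],
    [-0.144, -0.006, 0.142, 0, 0, 0]
  ]
}}

```text
time_s: 10.0
tcp_pos: [0.4429, -0.2446, 0.3038]
eef_rot: [0.914, -0.137, 0.378, 0.057]
force: [-0.4, 0.1, -3.6]
grip_width: 0.0136
```

```bash
python3 plan.py .5482 -.2762 .170 -17 45;python3 - <<'E'
from workcell import robot;s=robot.get_state();print(s["force"],s["wrist_torque"])
E
```

```text
[-0.0675, -0.0022, 0.0696, 0.001, 0.0007, -0.0008]
t 10.0 G [ 0.5476 -0.2767  0.1942] q [-0.72 -0.39  2.26  0.53  0.6   0.82] F [-0.4  0.1 -3.6] w 0.013601430523765896
[-0.35608542  0.08586345 -3.64644828] [0.19486414 0.57609578 0.00845045]
```

Emit:
{"name": "carry_out", "arguments": {
  "increments": [
    [-0.01, -0.001, 0.01, 0, 0, 0],
    [-0.02, -0.001, 0.02, 0, 0, 0],
    [-0.03, -0.001, 0.03, 0, 0, 0],
    [-0.038, -0.001, 0.038, 0, 0, 0],
    [-0.038, -0.001, 0.038, 0, 0, 0]
  ]
}}

```text
time_s: 10.62
tcp_pos: [0.4428, -0.2442, 0.2899]
eef_rot: [0.914, -0.137, 0.378, 0.057]
force: [0.4, 0.7, -2.0]
grip_width: 0.0138
```

Emit:
{"name": "carry_out", "arguments": {
  "increments": [
    [-0.015, 0, 0.015, 0, 0, 0],
    [-0.03, 0, 0.03, 0, 0, 0],
    [-0.045, 0, 0.045, 0, 0, 0],
    [-0.05, 0, 0.05, 0, 0, 0],
    [-0.05, 0, 0.05, 0, 0, 0]
  ]
}}

```text
time_s: 11.25
tcp_pos: [0.4428, -0.2442, 0.2723]
eef_rot: [0.914, -0.137, 0.378, 0.057]
force: [1.2, 1.0, -2.9]
grip_width: 0.0138
```

Emit:
{"name": "carry_out", "arguments": {
  "increments": [
    [-0.004, 0, 0.004, 0, 0, 0],
    [-0.008, 0, 0.008, 0, 0, 0],
    [-0.012, 0, 0.012, 0, 0, 0],
    [-0.012, 0, 0.012, 0, 0, 0]
  ]
}}

```text
time_s: 11.75
tcp_pos: [0.4428, -0.2442, 0.2682]
eef_rot: [0.914, -0.137, 0.378, 0.057]
force: [-0.4, -0.3, -3.2]
grip_width: 0.0141
```

Emit:
{"name": "carry_out", "arguments": {
  "increments": [
    [-0.003, 0, 0.003, 0, 0, 0],
    [-0.006, 0, 0.006, 0, 0, 0],
    [-0.006, 0, 0.006, 0, 0, 0]
  ]
}}

```text
time_s: 12.12
tcp_pos: [0.4431, -0.2444, 0.2667]
eef_rot: [0.914, -0.137, 0.378, 0.057]
force: [-0.6, 0.2, -0.5]
grip_width: 0.0137
```

Emit:
{"name": "carry_out", "arguments": {
  "increments": [
    [-0.003, 0, 0.003, 0, 0, 0],
    [-0.006, 0, 0.006, 0, 0, 0],
    [-0.006, 0, 0.006, 0, 0, 0]
  ]
}}

```text
time_s: 12.5
tcp_pos: [0.4437, -0.2449, 0.2662]
eef_rot: [0.913, -0.137, 0.38, 0.058]
force: [-2.0, 2.3, 7.1]
grip_width: 0.0137
```

```bash
python3 plan.py .5482 -.2762 .158 -17 45; cat > look.py <<'E'
from h import *; from workcell import robot,imaging; import pickle,sys
im=[]
for n in("scene","side"):
    f=imaging.grab_frame(n);pickle.dump(f,open(n+"6.pkl","wb"))
    p=proj(f,[(.56,-.2,.12)])[0];x0,y0=int(p[0])-66,int(p[1])-75;print(n,x0,y0)
    im.append(cv2.resize(f["image"][y0:y0+150,x0:x0+132,::-1],None,fx=3,fy=3,interpolation=cv2.INTER_CUBIC))
cv2.imwrite(sys.argv[1],np.hstack(im))
E
python3 look.py pics/p6.png
```

```text
[0.0024, -0.0025, -0.0054, 0.002, -0.003, -0.0003]
t 12.5 G [ 0.5488 -0.2774  0.157 ] q [-0.71 -0.32  2.28  0.61  0.52  0.72] F [-2.   2.3  7.1] w 0.013729547205759944
scene 156 141
side 328 94
```

View pics/p6.png

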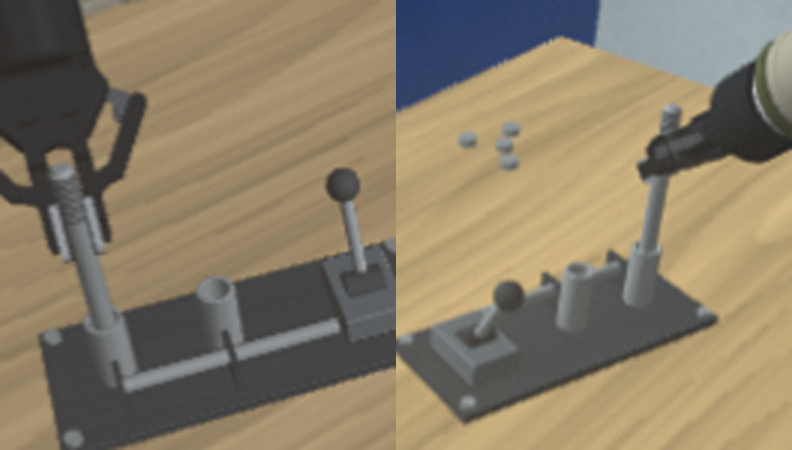

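The stud bottomed out: force rose by 10 N at G z≈0.157, meaning the foot is about 13 mm above the bench. The picture shows it upright in the first socket with the lever still open. I'll release it and back off along the tool axis.

Emit:
{"name": "carry_out", "arguments": {
  "increments": [
    [0, 0, 0, 0, 0, 0],
    [0, 0, 0, 0, 0, 0],
    [0, 0, 0, 0, 0, 0],
    [0, 0, 0, 0, 0, 0],
    [0, 0, 0, 0, 0, 0],
    [0, 0, 0, 0, 0, 0]
  ],
  "fingers": 0
}}

```text
time_s: 13.35
tcp_pos: [0.4429, -0.2443, 0.2641]
eef_rot: [0.914, -0.137, 0.378, 0.057]
force: [-0.0, -0.1, 0.5]
grip_width: 0.0853
```

Emit:
{"name": "carry_out", "arguments": {
  "increments": [
    [0, 0, -0.05, 0, 0, 0],
    [0, 0, -0.15, 0, 0, 0],
    [0, 0, -0.3, 0, 0, 0],
    [0, 0, -0.45, 0, 0, 0],
    [0, 0, -0.45, 0, 0, 0]
  ]
}}

```text
time_s: 13.98
tcp_pos: [0.3666, -0.2214, 0.3473]
eef_rot: [0.913, -0.137, 0.381, 0.059]
force: [-0.1, 0.3, 0.4]
grip_width: 0.0855
```

```bash
python3 plan.py .50 -.062 .21 -17 30
```

```text
[0.0021, -0.7657, 0.0149, 0.0044, -0.2555, 0.0005]
t 13.975 G [ 0.4718 -0.2543  0.2383] q [-0.82 -0.76  2.41  0.5   0.84  0.83] F [-0.1  0.3  0.4] w 0.08551188689487092
```

```bash
python3 plan.py .534 -.073 .23 -17 0
```

```text
[0.4365, -0.7638, 0.2224, 0.0045, -0.7555, -0.0007]
t 13.975 G [ 0.4718 -0.2543  0.2383] q [-0.82 -0.76  2.41  0.5   0.84  0.83] F [-0.1  0.3  0.4] w 0.08551188689487092
```

Emit:
{"name": "carry_out", "arguments": {
  "increments": [
    [0, -0.2, 0, 0, 0, 0],
    [0, -0.4, 0, 0, 0, 0],
    [0.05, -0.6, 0.03, 0, -0.1, 0],
    [0.12, -0.76, 0.06, 0.004, -0.2, 0],
    [0.2, -0.764, 0.1, 0.004, -0.35, 0],
    [0.3, -0.764, 0.15, 0.004, -0.5, 0],
    [0.4, -0.764, 0.2, 0.004, -0.65, 0],
    [0.436, -0.764, 0.222, 0.004, -0.755, 0],
    [0.436, -0.764, 0.222, 0.004, -0.755, 0],
    [0.436, -0.764, 0.222, 0.004, -0.755, 0]
  ],
  "fingers": 255
}}

```text
time_s: 15.22
tcp_pos: [0.5341, -0.0722, 0.3798]
eef_rot: [0.989, -0.147, -0.003, -0.002]
force: [-0.9, -0.5, 0.1]
grip_width: -0.0003
```

```bash
python3 plan.py .534 -.073 .108 -17 0; python3 - <<'E'
from h import *; from workcell import robot,imaging
st=robot.get_state();f=imaging.grab_frame("wrist");p=proj(f,[(.567,-.085,.103)],st);print(p)
cv2.imwrite("pics/w7.png",f["image"][:,:,::-1].copy())
E
```

```text
[0.0032, 0.005, 0.4671, -0.0034, 0.0055, 0.0008]
t 15.225 G [ 0.5334 -0.0714  0.2248] q [-0.23 -0.02  1.69  0.    1.48  1.64] F [-0.9 -0.5  0.1] w -0.0003003700299152778
[[324.86050257 142.57041185]]
```

View pics/w7.png

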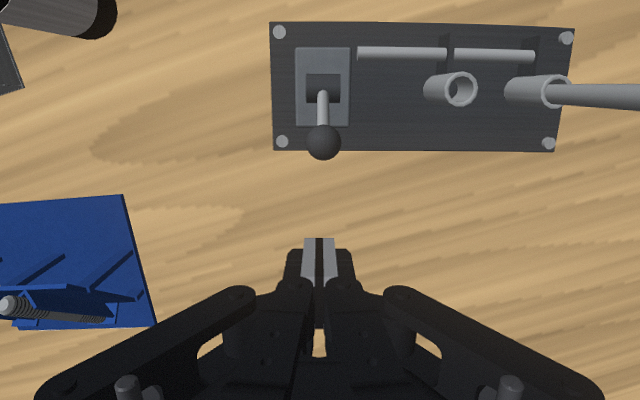

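Emit:
{"name": "carry_out", "arguments": {
  "increments": [
    [0.003, 0.005, 0.2, 0, 0, 0],
    [0.003, 0.005, 0.35, 0, 0, 0],
    [0.003, 0.005, 0.467, 0, 0, 0],
    [0.003, 0.005, 0.467, 0, 0, 0],
    [0.003, 0.005, 0.467, 0, 0, 0]
  ]
}}

```text
time_s: 15.9
tcp_pos: [0.5342, -0.0733, 0.2663]
eef_rot: [0.989, -0.148, -0.001, -0.002]
force: [-0.1, -0.4, 0.2]
grip_width: 0.0001
```

Emit:
{"name": "carry_out", "arguments": {
  "increments": [
    [0.05, 0, 0, 0, 0, 0],
    [0.1, 0, 0, 0, 0, 0],
    [0.15, 0, 0, 0, 0, 0],
    [0.2, 0, 0, 0, 0, 0],
    [0.25, 0, 0, 0, 0, 0],
    [0.3, 0, 0, 0, 0, 0],
    [0.34, 0, 0, 0, 0, 0],
    [0.34, 0, 0, 0, 0, 0]
  ]
}}

```text
time_s: 16.9
tcp_pos: [0.6159, -0.0983, 0.2641]
eef_rot: [0.989, -0.148, -0.003, -0.002]
force: [-0.1, -0.3, 0.3]
grip_width: 0.0
```

```bash
python3 plan.py .627 -.102 .108 -17 0
```

```text
[0.0467, 0.0011, 0.004, -0.0034, 0.0054, 0.0002]
t 16.9 G [ 0.6152 -0.0976  0.1091] q [-0.24  0.3   1.56  0.    1.29  1.62] F [-0.1 -0.3  0.3] w 2.1644593335024357e-05
```

Emit:
{"name": "carry_out", "arguments": {
  "increments": [
    [0.015, 0, 0, 0, 0, 0],
    [0.03, 0, 0, 0, 0, 0],
    [0.045, 0, 0, 0, 0, 0],
    [0.045, 0, 0, 0, 0, 0]
  ]
}}

```text
time_s: 17.4
tcp_pos: [0.6249, -0.101, 0.2637]
eef_rot: [0.989, -0.148, -0.005, -0.002]
force: [-12.0, 3.5, 6.1]
grip_width: 0.0002
```

Emit:
{"name": "carry_out", "arguments": {
  "increments": [
    [0.01, 0, 0, 0, 0, 0],
    [0.02, 0, 0, 0, 0, 0],
    [0.02, 0, 0, 0, 0, 0]
  ]
}}

```text
time_s: 17.77
tcp_pos: [0.6272, -0.1015, 0.2634]
eef_rot: [0.989, -0.147, -0.01, -0.003]
force: [-35.0, 9.1, 22.9]
grip_width: -0.0003
```

The push force rose sharply to 35 N, so the lever is on its stop. Backing off, then up.

Emit:
{"name": "carry_out", "arguments": {
  "increments": [
    [-0.05, 0, 0, 0, 0, 0],
    [-0.15, 0, 0, 0, 0, 0],
    [-0.25, 0, 0, 0, 0, 0],
    [-0.25, 0, -0.2, 0, 0, 0],
    [-0.25, 0, -0.4, 0, 0, 0],
    [-0.25, 0, -0.6, 0, 0, 0],
    [-0.25, 0, -0.6, 0, 0, 0],
    [-0.25, 0, -0.6, 0, 0, 0]
  ]
}}

```text
time_s: 18.77
tcp_pos: [0.5718, -0.0854, 0.4145]
eef_rot: [0.989, -0.148, -0.002, -0.002]
force: [-0.3, -0.1, -1.0]
grip_width: -0.0004
```

```bash
python3 look.py pics/p8.png; python3 plan.py .5 -.1 .25 -17 0; python3 - <<'E'
import pickle; from stud import meas; import numpy as np; from h import *
fr=[pickle.load(open(n+"6.pkl","rb")) for n in("scene","side")];ref=[pickle.load(open(n+".pkl","rb")) for n in("scene","side")]
# predicted ball pixels for lever 1.1
h=np.array([.604,-.095,.033]);
for a in(.8,.95,1.1):
    t=a-.55;P=h+.08*np.array([.956*np.sin(t),-.296*np.sin(t),np.cos(t)]);print(a,[proj(f,[P])[0].round(1).tolist() for f in fr])
print("stud top home / 10mm high",[proj(f,[(.548,-.277,z) for z in(.213,.223)]).round(1).tolist() for f in fr])
E
```

```text
scene 156 141
side 328 94
[-0.2558, 0.1397, 0.0325, -0.0032, 0.0082, 0.0003]
t 18.875 G [ 0.5703 -0.0844  0.2577] q [-0.24  0.07  1.54  0.    1.54  1.63] F [ 1.  -0.7 -0.4] w 0.00014232274952803294
0.8 [[278.4, 216.2], [351.6, 177.9]]
0.95 [[280.1, 221.1], [349.1, 177.0]]
1.1 [[281.8, 226.2], [346.6, 176.8]]
stud top home / 10mm high [[[176.1, 195.7], [175.0, 191.7]], [[420.1, 128.7], [420.7, 125.1]]]
```

View pics/p8.png

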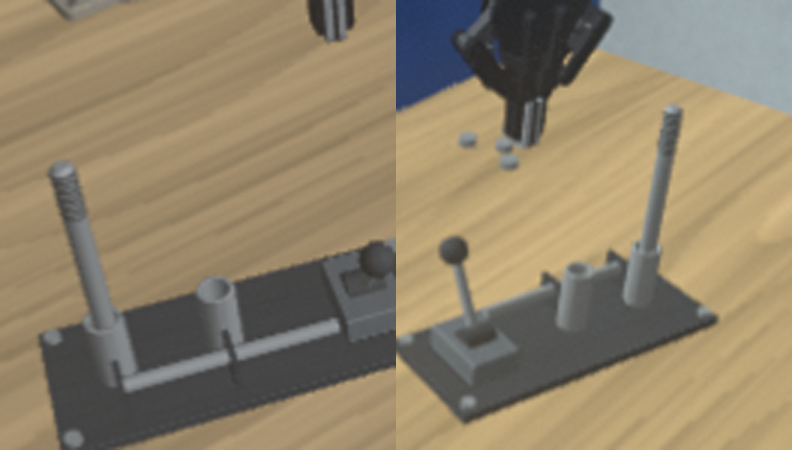

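Knob at scene pixel (282,228) matches the 1.1 rad prediction (281.8,226.2). The stud top at (176.7,197) matches the home prediction (176.1,195.7). The gripper is clear of everything.

```bash
python3 -c "
from workcell import robot
print(robot.sign_off())"
```

```text
the job is handed in; nothing more can be done
None
```

The long stud is standing fully home in the first socket (socket_a), the lever is over at its clamped stop, and the job is handed in at about 19 s. The interface reported no verdict.

- **Socket:** The wrist picture suggested socket_a was the clear one. The stud then passed the 28 mm stub depth with no force, so I never needed the other socket.
- **Stud:** I lowered it in the grip until it met the bottom. The measured force rose about 10 N with the foot at about 13 mm above the bench, roughly 57 mm below the mouth. Before insertion it was upright within 0.2 degrees. In the last pictures its top is within about 1.5 pixels of the home position in both cameras, so it stayed put after release.
- **Lever:** I threw it only after releasing the stud, pushing from the robot's side until the force climbed to about 35 N on each of the last readings along the push. In the scene camera the knob lies within about 2 pixels of the 1.1 rad prediction.
- **Robot and bystanders:** The gripper is clear and the wrist force reads near zero. The short stud was still in its groove in the last wide picture, taken before the lever was pushed. I did not re-measure it, the can, the bottle or the tin at the end, but no move went near them.

No check failed. Two small disagreements: triangulated heights from the fixed cameras read 3–4 mm low, and the gripper showed 13.8 mm on a 16 mm stud.

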